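# Dress the cut end of a pipe with a file block

## Robot

A 6-joint arm with a two-finger parallel gripper is mounted at the origin on the work surface. World frame = base frame: x ahead of the robot, y to its left, z up, the work surface at z = 0. Lengths are in mm, angles in rad, forces in N, time in s.
With the tool pointing down it reaches from about 300 to 750 mm from the base axis. Payload 8.5 kg.
Tool frame: the origin (TCP) lies midway between the tips of the shut fingers; the grasp point (between the pads) lies 19 mm behind it; z points along the fingers, y is the direction in which the jaws open and shut (so a half turn about z gives the same grasp; the last joint's range is limited). The gripper opens to 85 mm and grips with 20 to 120 N. Pads are 22 mm wide; open, the fingers measure 114 mm over their backs; the gripper's body (76 mm by 85 mm) begins 54 mm behind the grasp point. The pads swing forward as they close: fully open they stand 13 mm farther back than shut.
Start: joints at [-1.346, 0.381, 1.297, -0, 1.464, -0.215], TCP at [234.159, -497.644, 207.222] pointing down, gripper open.
Joint ranges: [-3.11, 3.11], [-0.89, 2.33], [0.22, 2.48], [-1.42, 4.56], [0.17, 2.85], [-2.88, 2.88]. Speed limits (rad/s): [2.39, 2.39, 3.14, 3.14, 3.14, 3.14].

## Interface

Orientations are given as [roll, pitch, yaw] about the fixed x, y, z axes, in that order (R = Rz(yaw) Ry(pitch) Rx(roll)).
In Python, from bench import bot gives the robot as it stands. The module is installed in compiled form; this text tells all that it offers.
- The arm moves only by the tool arm_command, never from a script. Its argument "commands" is a list of rows, each a list of 5 numbers: the shift along the tool's x, y, z in mm, then the turn about the tool's z in rad, then the closure, from 0 (fully open) to 1 (shut). A call has 1 to 20 rows; each row shifts and turns the commanded pose from where the row before left it, along the tool's axes as they then stand; what a row does not reach is not made up. A row lasts 1/10 s, in which the tool goes at most 50 mm and 8.59 degrees, less where a joint would pass 70% of its speed; a pose out of reach is approached as far as the arm can. A call with a gripper value outside its range is refused whole. The fingers move at their own pace and stop on an object; "force" is the grip in N (left out, the last holds). Time passes only in rows, so rows that do not move let the fingers close. It gives the time, the measured TCP pose, the force and the opening at its end, in the units of the state.
- bot.observe(): the state, without advancing time (a new reading comes with each control period).
- bot.read_camera(name): name is "scene" or "top" or "wrist"; returns the picture (420x560x3 uint8, blue, green, red); there is no depth.
- bot.camera_info(name): a dict with "fov_y" (degrees; the focal length in pixels is half the picture's height over the tangent of half this angle, whatever the lens; pixels are square), "cx", "cy" (the principal point, pixels), "eye" and "orientation" of the camera in the world. Camera axes: x right, y up, looking along -z (the intrinsics and any distortion apply to the point x, -y, -z); pixel columns grow to the right and rows downward; lengths in mm; the calibration is good to about 2 mm. The wrist camera is an equidistant fisheye: a pixel r from the principal point sees the ray r / f radians off the axis. A picture is of the moment at which its call begins: read the wrist's pose just before it. camera_info takes no time and is no camera call; for the wrist camera it gives the pose at the moment of the call.
- bot.sign_off(): hands the job in, once; it reports no verdict.
Trained networks look in the newest picture that a camera, given by its name, has taken for a name from the list of things; names that differ only in an ending like _2 or _b are one class to them, and where a whole thing is asked for, a point or a joint stands for the part that bears it (a point fixed in the world has none). Each returns a list of dicts, best first, with "conf" (0 to 1); they miss things now and then, are a little off and sometimes report something else, mostly with a low value. They report only what shows in the picture. A call takes as long as a camera call. They do not tell look-alikes from the thing itself.
- bot.search_frame(camera, label): "bbox" ([centre column, centre row, width, height] in pixels, round what is visible of it).
- bot.regions_of(camera, label): "region" (420x560 bool, what is visible of it) and "bbox" ([centre column, centre row, width, height] in pixels, round what is visible of it).
- bot.mark_of(camera, label): "at" ([column, row] in pixels: a listed point, or the origin of a listed thing).
The state is a dict: "time": time; "q": joint angles; "joint_vel": joint speeds; "joint_torque": joint torques, N m; "tcp_pos": TCP position; "eef_rot": TCP orientation; "wrist_force": force on the tool from outside, world axes, zero at the start; "moment": the same for the moment, N m; "width": finger opening in mm.
Only numpy, scipy, OpenCV 4.12 (cv2) and the standard library are available. Lean on these libraries where they do the work, as an engineer would, in place of code of your own. Each camera call takes 0.05 s, during which the arm holds its last target.

## Task

Pick up the file block from its cork mat and dress the cut end of the upright pipe with three full forward strokes, toe leading: sole flat on the rim, steady moderate pressure (about the weight of a kilogram) from one end of the stroke to the other, and lift the file clear before bringing it back, never dragging it backwards over the pipe. Then lay the file flat on its mat again, lengthwise and wholly on the cork, and let go. Do not lean hard on the pipe, touch it and its stand only with the file, and leave the bottle, pot and elbow alone.

Things in the scene. Friction and masses are not known exactly. Their poses are not given: they have to be found in the camera images.
- file_grip (a point): Centre of the file block's wooden grip. Loose, 0.2 to 0.42 kg. Flat steel sole 168 mm long (from 85 mm behind to 83 mm ahead of this point), 36 mm wide, 8 mm thick, its underside 34 mm below this point; on it a wooden rib 80 mm long, 18 mm wide (grasp across this), from 8 to 52 mm above the underside. x axis = along the sole towards the rounded toe (the other end, the heel, is square), z up.
- file_toe (a point): Point of the rounded toe of the file block's sole, 83 mm ahead of the grip, 30 mm lower. Same axes.
- file: The whole file block; origin at the centre of the sole's underside, 34 mm under file_grip; same axes.
- stand: Fixed grey pipe stand; origin under its 130 (x) x 110 (y) x 14 mm base plate, on the pipe's axis. x, away from the robot, is the forward stroke direction (small steel tab on that side of the plate); z up. A level-cut upright black pipe, 42 mm diameter, is clamped in a head on a sliding post; the head's jaws lie 36 mm or more below the pipe's end and a screw sticks out 49 mm to +y.
- stand_sleeve (a point): Top of the stand's fixed sleeve, on the pipe's axis, 62 mm above the counter. The post above it is set at an unknown height and stays there: the pipe's end is level and lies anywhere from 163 to 199 mm above the counter, which no reading gives; feel for it. The head is on a spring cushion: it sinks about 1 mm per 4 N of downward force, 8 mm at most.
- stand_tab (a point): Steel tab on the stand's base plate, 40 mm ahead (+x) of the pipe's axis: the forward side. In a full stroke the sole lies along x (within 0.3 rad), file_grip stays within 14 mm of the pipe's axis sideways and goes from over 20 mm behind to over 20 mm past it (30 to 40 mm each way is good), pressing 4 to 20 N all the way.
- give (a joint): Sideways give of the sprung head with the pipe along the stand's x axis (m): 0 at rest, positive when pushed forward, about 1.1 mm per N, up to 14 mm. The file's friction on a forward stroke drags it to several mm; dragging the file backwards in contact makes it negative.
- mat: Fixed flat cork mat, 250 (x) x 110 (y) x 4 mm; origin at the centre of its underside. The file starts on it, its toe towards the mat's +x, and is laid back on it lengthwise, either way round.
- bottle: Bystander: clear water bottle, 62 mm diameter, 190 mm tall, loose; origin at the centre of its base.
- pen_pot: Bystander: black pen pot, 80 mm diameter, 100 mm tall, loose; origin at the centre of its base.
- elbow: Bystander: black pipe elbow about 85 x 85 x 42 mm lying on the counter, loose; origin on the counter under one mouth.
Not all that is in view belongs to the job. Several things look just like the file: the one meant starts farthest to the robot's left.

How it is judged:
By the outcome, as a careful person would: the job done as asked, in the order asked, and still so for the second after the job is handed in, with the robot touching nothing.
It also fails if it takes over 72 s, if anything falls off the work surface, if the arm or the gripper's body presses on something with over 40 N, if the wrist force passes 120 N, or if a joint passes its speed limit or range.

## Working session

There is one attempt and no reset: what is moved stays moved. The work goes in short steps, Python scripts to look and compute and a tool call to move; the robot and the scene stay as the last step left them, time stands still between calls to the robot, and variables do not carry over. Pictures are saved under pics/ and viewed, and the job is handed in when it is done.

Besides the shell and the picture viewer there is one more tool, called after ">>>" as name(argument=value, ...), one argument or row to a line, values as JSON. arm_command: Moves the arm, as the interface text tells. Its arguments: {"type":"object","properties":{"commands":{"type":"array"},"force":{"type":"number"}},"required":["commands"]}

```bash
mkdir -p pics; ls; python3 - <<'E'
from bench import bot
import cv2
s=bot.observe();print(s)
for n in("scene","top","wrist"):
    i=bot.camera_info(n);print(n,i)
    cv2.imwrite(f"pics/{n}0.png",bot.read_camera(n))
E
```

```text
pics
{'time': 0.0, 'q': array([-1.34627181e+00,  3.81212360e-01,  1.29825229e+00, -4.41073304e-06,
        1.46358333e+00, -2.15317523e-01]), 'joint_vel': array([-0.00091039, -0.00048241, -0.00059415, -0.00071531, -0.000279  ,
       -0.0018109 ]), 'joint_torque': array([-4.30328191e-04, -4.48464489e+01, -2.31276637e+01, -2.16327712e-04,
        4.89417580e-03, -6.36681364e-06]), 'tcp_pos': array([ 234.10343367, -497.33776399,  206.60587084]), 'eef_rot': array([-3.14017000e+00, -3.06657559e-04,  4.39842296e-01]), 'wrist_force': array([-0.66533237,  0.19212497,  0.79277748]), 'moment': array([-0.02104823, -0.00224261, -0.05607613]), 'width': 85.46674177044684}
scene {'fov_y': 52.182330022546076, 'cx': 278.5025237951805, 'cy': 216.4053951027385, 'eye': array([1232.8276454 ,  457.91559541,  911.59576788]), 'orientation': array([ 0.8278267 , -0.00269916,  2.26779025])}
top {'fov_y': 42.67637816144061, 'cx': 282.11946893107137, 'cy': 208.06050293133248, 'eye': array([ 421.5750876 , -128.14916227, 1546.9061747 ]), 'orientation': array([ 0.05645144,  0.00701102, -1.5610819 ])}
wrist {'fov_y': 65.70646984690485, 'cx': 279.55630113563166, 'cy': 206.31611329689846, 'eye': array([ 310.75977815, -460.91673572,  372.4852529 ]), 'orientation': array([-0.33414918,  0.0017168 , -1.13055094])}
```

View pics/scene0.png

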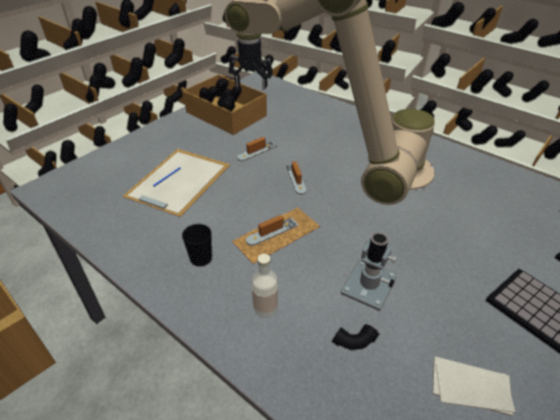

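View pics/top0.png

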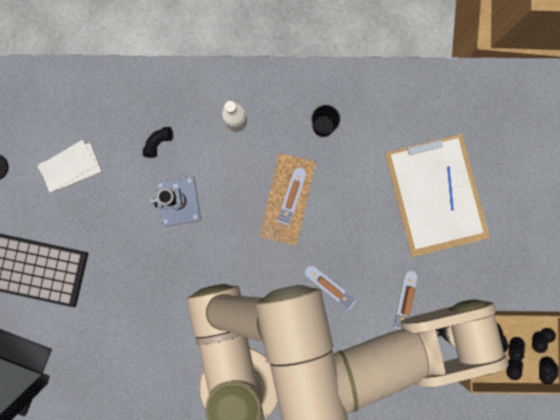

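View pics/wrist0.png

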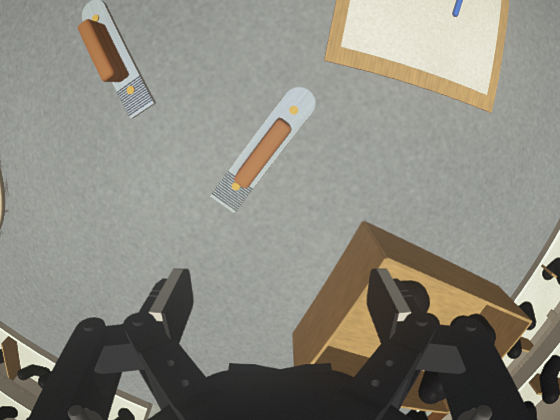

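Three look-alike files show in the top view: (293,197) on the cork mat, (330,286) and (406,298). In that view image-left is the robot's left (+y), so the one on the mat fits. I'll confirm it with an enlarged crop and measure it.

```bash
cat > h.py <<'E'
import numpy as np,cv2
from scipy.spatial.transform import Rotation as R
from scipy.optimize import least_squares
from bench import bot
def rot(i): return R.from_euler('xyz',i['orientation']).as_matrix()
def ray(i,px,fish=False):
    f=210/np.tan(np.radians(i['fov_y'])/2)
    u=(px[0]-i['cx'])/f; v=(px[1]-i['cy'])/f
    if fish:
        r=np.hypot(u,v); s=np.sin(r)/r if r>1e-9 else 1
        d=np.array([u*s,-v*s,-np.cos(r)])
    else: d=np.array([u,-v,-1.])
    d=rot(i)@d
    return np.array(i['eye']),d/np.linalg.norm(d)
def proj(i,P,fish=False):
    f=210/np.tan(np.radians(i['fov_y'])/2)
    c=rot(i).T@(np.array(P)-i['eye']); x,y,z=c[0],-c[1],-c[2]
    if fish:
        rr=np.hypot(x,y); th=np.arctan2(rr,z); k=th/rr if rr>1e-9 else 0
        return np.array([i['cx']+f*x*k,i['cy']+f*y*k])
    return np.array([i['cx']+f*x/z,i['cy']+f*y/z])
def tri(rays):
    A=np.zeros((3,3));b=np.zeros(3)
    for o,d in rays:
        M=np.eye(3)-np.outer(d,d);A+=M;b+=M@o
    p=np.linalg.solve(A,b)
    return p,[np.linalg.norm((np.eye(3)-np.outer(d,d))@(p-o)) for o,d in rays]
def atz(r,z): o,d=r; return o+d*(z-o[2])/d[2]
E
python3 - <<'E'
from h import *
im={n:bot.camera_info(n) for n in("scene","top")}
for n in im:
    for l in ("file_grip","file_toe","stand_sleeve","stand_tab","mat","bottle","pen_pot","elbow","stand"):
        for m in bot.mark_of(n,l)[:4]: print(n,l,np.round(m['at'],1),round(m['conf'],2),np.round(atz(ray(im[n],m['at']),{'file_grip':38,'file_toe':8,'stand_sleeve':62,'stand_tab':14}.get(l,0)),0))
t=cv2.imread('pics/top0.png')
cv2.imwrite('pics/crop_top.png',cv2.resize(t[140:240,130:330],None,fx=4,fy=4,interpolation=cv2.INTER_CUBIC))
print(bot.observe()['time'])
E
```

```text
scene file_grip [273.5 223. ] 0.81 [ 534. -144.   38.]
scene file_grip [254.3 143.9] 0.76 [ 256. -473.   38.]
scene file_grip [365.8 286.4] 0.7 [561. 190.  38.]
scene file_grip [292.5 172.6] 0.65 [ 303. -255.   38.]
scene file_toe [238.7 159.8] 0.93 [ 337. -478.    8.]
scene file_toe [302.7 193.4] 0.79 [ 339. -183.    8.]
scene file_toe [247.1 246.1] 0.67 [ 633. -160.    8.]
scene stand_sleeve [370.7 270.1] 0.83 [526. 179.  62.]
scene stand_tab [365.3 289.9] 0.93 [553. 188.  14.]
scene mat [275.8 229.9] 0.95 [ 522. -145.    0.]
scene bottle [265.4 308.2] 0.77 [757.  19.   0.]
scene bottle [248. 243.] 0.4 [ 617. -172.    0.]
scene pen_pot [202.2 257.9] 0.72 [ 744. -231.    0.]
scene pen_pot [340.9 341.1] 0.47 [712. 219.   0.]
scene elbow [340.5 342.5] 0.73 [716. 221.   0.]
scene stand [366.9 286.6] 0.86 [531. 181.   0.]
top file_grip [291.6 193.9] 0.91 [ 547. -143.   38.]
top file_grip [330.9 286.4] 0.85 [ 289. -255.   38.]
top file_grip [409.  300.2] 0.56 [ 253. -472.   38.]
top file_toe [303.7 269.5] 0.8 [ 334. -180.    8.]
top file_toe [303.5 171.9] 0.6 [ 613. -177.    8.]
top stand_sleeve [174.7 200.4] 0.79 [524. 181.  62.]
top stand_tab [176.6 186.6] 0.56 [567. 187.  14.]
top mat [286.1 200. ] 0.79 [ 532. -128.    0.]
top mat [295.2 196.8] 0.62 [ 542. -154.    0.]
top bottle [235.6 122.1] 0.8 [758.  21.   0.]
top elbow [166.9 137.9] 0.9 [710. 221.   0.]
top elbow [292.4 194.4] 0.65 [ 549. -146.    0.]
top elbow [301.3 169. ] 0.16 [ 623. -171.    0.]
top stand [177.5 203.3] 0.96 [520. 186.   0.]
1.05
```

View pics/crop_top.png

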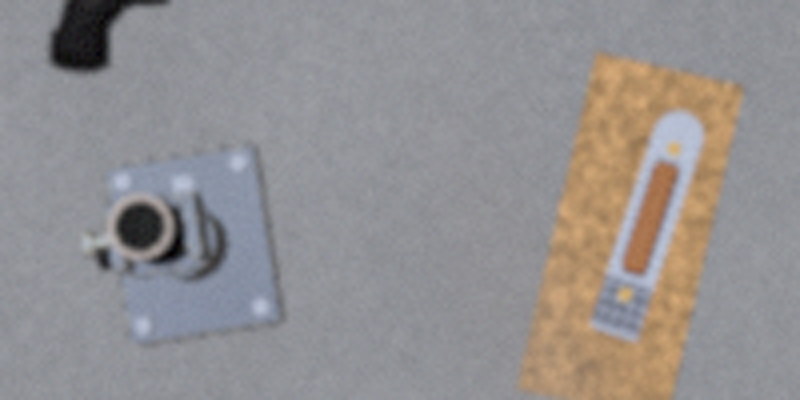

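The crop confirms it. The file lies lengthwise on the cork, with the rounded toe at top px (300,168), the square hatched heel at (284,222) and the brown rib between. The stand's pipe mouth is at about (165,197). Next I'll work out the yaws, the pipe top and the move.

```bash
cat >> h.py <<'E'
def rel(target,yaw,cur):
    d=np.array(target)-cur; c,s=np.cos(yaw),np.sin(yaw)
    return np.array([d[0]*c+d[1]*s, d[0]*s-d[1]*c, -d[2]])
E
python3 - <<'E'
from h import *
t=bot.camera_info("top");s=bot.camera_info("scene")
C=lambda p:(p[0]/4+130,p[1]/4+140)
def W(p,z): return atz(ray(t,C(p)),z)
a,b=W((680,112),12),W((618,332),12); d=a-b; print("file",a,b,np.linalg.norm(d),np.arctan2(d[1],d[0]),(a+b)/2)
k=[W(p,14) for p in((108,172),(255,145),(283,318),(138,345))]
print("plate",np.round(k,0),np.mean(k,0)); 
for i,j in((0,3),(1,2)): d=k[i]-k[j];print(np.linalg.norm(d),np.arctan2(d[1],d[0]))
for l in("file_grip","file_toe","stand_sleeve","stand_tab","mat"):pass
for a,b,n in (((291.6,193.9),(273.5,223),'grip'),((303.5,171.9),(247.1,246.1),'toe'),((174.7,200.4),(370.7,270.1),'sleeve'),((176.6,186.6),(365.3,289.9),'tab'),((165,197),(377,240),'pipetop')):
    print(n,tri([ray(t,a),ray(s,b)]))
# mat from regions
im=bot.read_camera('top'); r=bot.regions_of('top','mat')[0]; c=r['region'].astype(np.uint8)
hull=cv2.convexHull(cv2.findNonZero(c)); box=cv2.boxPoints(cv2.minAreaRect(hull)); 
P=[atz(ray(t,p),4) for p in box];print("mat",np.round(P,0),np.mean(P,0))
for i in range(4): d=P[i]-P[i-1];print(np.linalg.norm(d),np.arctan2(d[1],d[0]))
sc=bot.read_camera('scene');cv2.imwrite('pics/crop_sc.png',cv2.resize(sc[200:320,320:420],None,fx=5,fy=5,interpolation=cv2.INTER_CUBIC))
E
```

```text
file [ 623.89269657 -166.76672639   12.        ] [ 465.54811868 -123.75778368   12.        ] 164.08160926340238 -0.26521754766243344 [ 544.72040763 -145.26225504   12.        ]
plate [[577. 243.  14.]
 [597. 138.  14.]
 [473. 115.  14.]
 [453. 219.  14.]] [525.01310687 178.78348343  14.        ]
126.15413582641541 0.19370454187812947
125.934521295323 0.17859499333571993
grip (array([ 543.77162512, -139.94079144,   47.86704676]), [np.float64(3.7949478276253146), np.float64(3.794947827625485)])
toe (array([ 616.1675871 , -177.53803136,  -17.70361994]), [np.float64(0.39350538651354977), np.float64(0.3935053865134663)])
sleeve (array([524.58329562, 180.11133768,  61.3683334 ]), [np.float64(1.3181166039415089), np.float64(1.3181166039415306)])
tab (array([563.93781091, 187.75626621,  24.71945826]), [np.float64(3.915054607039851), np.float64(3.9150546070398873)])
pipetop (array([525.94494399, 180.64186997, 173.91605484]), [np.float64(2.5782887085405735), np.float64(2.5782887085407284)])
mat [[ 425.  -51.    4.]
 [ 669. -106.    4.]
 [ 644. -214.    4.]
 [ 401. -158.    4.]] [ 534.6607339  -132.29137009    4.        ]
109.75383589400944 1.3499273719623817
250.5476750944097 -0.21948240384341644
110.7055622139804 -1.7948694308443818
250.19344621111378 2.918310519607843
```

View pics/crop_sc.png

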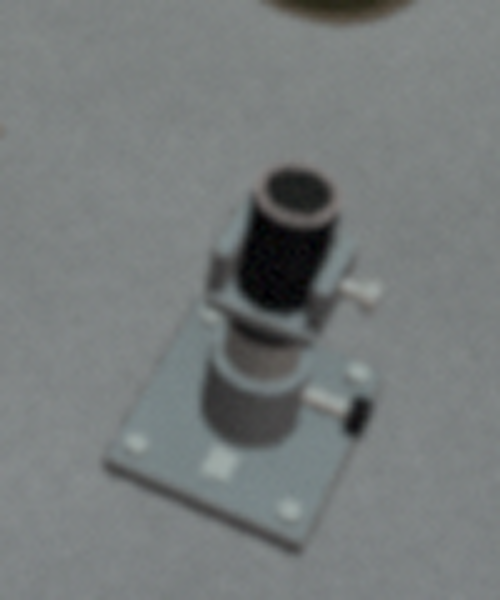

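The scene crop shows the pipe rim centred at crop (297,196), which is px (379,239), with the tab in front on the plate. The numbers agree:
- The stand is at (525,180) with yaw 0.186, the sleeve height is 61 (text says 62), and the rim is at about 174.
- The mat is 250x110, centred at (535,-132) with yaw -0.22.
- The file is at (545,-145) with yaw -0.265.

I'll turn, then hover over the file.

```bash
python3 - <<'E'
from h import *
s=bot.observe();print(rel((545,-145,180),-0.265,s['tcp_pos'])/15)
E
```

```text
[ 13.84198791 -28.11554455   1.81436565]
```

>>> arm_command(
  commands=[
    [0,0,0,0.141,0],
    [0,0,0,0.141,0],
    [0,0,0,0.141,0],
    [0,0,0,0.141,0],
    [0,0,0,0.141,0],
    [13.8,-28.1,1.8,0,0],
    [13.8,-28.1,1.8,0,0],
    [13.8,-28.1,1.8,0,0],
    [13.8,-28.1,1.8,0,0],
    [13.8,-28.1,1.8,0,0],
    [13.8,-28.1,1.8,0,0],
    [13.8,-28.1,1.8,0,0],
    [13.8,-28.1,1.8,0,0],
    [13.8,-28.1,1.8,0,0],
    [13.8,-28.1,1.8,0,0],
    [13.8,-28.1,1.8,0,0],
    [13.8,-28.1,1.8,0,0],
    [13.8,-28.1,1.8,0,0],
    [13.8,-28.1,1.8,0,0],
    [13.8,-28.1,1.8,0,0],
  ],
)

```text
time: 3.2
tcp_pos: [545.2, -144.0, 180.2]
eef_rot: [-3.142, -0.0, -0.265]
wrist_force: [-0.3, -1.0, 0.3]
width: 85.9
```

```bash
python3 - <<'E'
from h import *
s=bot.observe();i=bot.camera_info('wrist');im=bot.read_camera('wrist')
print(s['time'],s['tcp_pos'],s['eef_rot'],i['eye'])
cv2.imwrite('pics/w1.png',im)
for l,z in(("file_grip",38),("file_toe",8),("mat",4)):
    for m in bot.mark_of('wrist',l)[:2]: print(l,np.round(m['at'],1),m['conf'],atz(ray(i,m['at'],True),z))
for m in bot.regions_of('wrist','file')[:1]:
    np.save('reg.npy',m['region']);print(m['bbox'],m['conf'])
E
```

```text
3.2 [ 545.1876933  -144.03937849  180.19693657] [-3.14157728e+00 -1.38326567e-04 -2.65181406e-01] [ 626.88722148 -165.70438972  345.99389139]
file_grip [529.4 313.9] 0.67 [ 249.13804695 -468.47836729   38.        ]
file_grip [277.6 187.1] 0.61 [ 543.37599298 -140.93252409   38.        ]
file_toe [351.9 313. ] 0.79 [ 344.51253767 -188.01157316    8.        ]
file_toe [280.6 102.5] 0.69 [ 621.62414723 -165.22820237    8.        ]
mat [269.  185.6] 0.92 [ 538.26023256 -129.59003631    4.        ]
[361.5, 319.7, 27.6, 26.2] 0.96
```

View pics/w1.png

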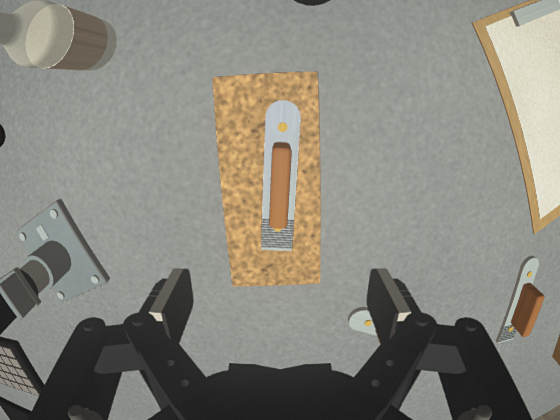

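The wrist view shows the file between the open jaws: toe (283,100), heel edge (277,250), rib from (282,143) to (279,229). The mat is around it and the stand is at left.

```bash
python3 - <<'E'
from h import *
i=bot.camera_info('wrist');t=bot.camera_info('top')
W=lambda p,z:atz(ray(i,p,True),z)
for a,b,z,n in(((283,100),(277,250),12,'sole'),((282,146),(278,228),56,'rib')):
    a,b=W(a,z),W(b,z);d=a-b;print(n,a,b,np.hypot(*d[:2]),np.arctan2(d[1],d[0]),(a+b)/2)
print(tri([ray(i,(283,100),True),ray(t,(300,168))]),tri([ray(i,(277,250),True),ray(t,(284.5,222.5))]),tri([ray(i,(280,186),True),ray(t,(292.5,194.5))]))
k=[W(p,4) for p in((213,77),(319,72),(320,284),(232,286))];print(np.round(k),np.mean(k,0))
im=cv2.imread('pics/w1.png');cv2.imwrite('pics/w1c.png',cv2.resize(im[80:300,200:340],None,fx=3,fy=3))
E
```

```text
sole [ 622.40729064 -169.64670274   12.        ] [ 463.2230072  -119.86021598   12.        ] 166.7882800399177 -0.3031217779159873 [ 542.81514892 -144.75345936   12.        ]
rib [ 583.1807197  -157.69644317   56.        ] [ 507.43166113 -133.33400004   56.        ] 79.57039971294813 -0.3111721436730622 [ 545.30619041 -145.51522161   56.        ]
(array([ 622.67475983, -168.07795593,   19.84790188]), [np.float64(1.5197361314368234), np.float64(1.5197361314368387)]) (array([ 467.08050088, -122.42672034,   20.64299123]), [np.float64(1.3897930877521518), np.float64(1.3897930877521212)]) (array([ 544.66601997, -145.46873212,   45.20288662]), [np.float64(0.04171009236656519), np.float64(0.04171009236655064)])
[[ 667. -106.    4.]
 [ 642. -213.    4.]
 [ 399. -158.    4.]
 [ 424.  -51.    4.]] [ 532.87904746 -131.98544577    4.        ]
```

View pics/w1c.png

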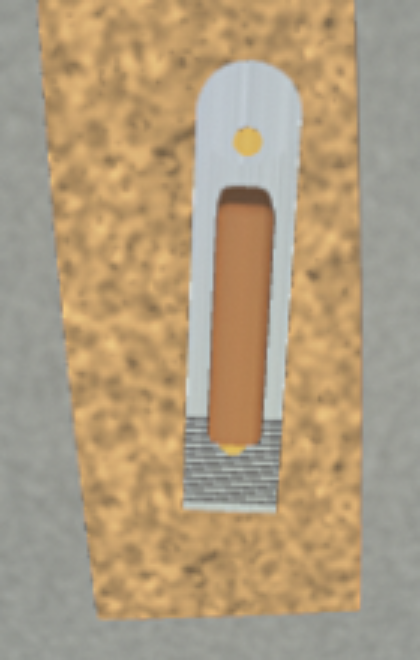

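The crop confirms the file (rounded toe up, hatched heel down). Grip is at (544.5,-145.3), yaw -0.305, and the sizes check at 167 and 80 mm. Descending to TCP z = 20.

>>> arm_command(
  commands=[
    [-0.3,1.4,0,0.04,0],
    [0,0,25,0,0],
    [0,0,30,0,0],
    [0,0,30,0,0],
    [0,0,30,0,0],
    [0,0,20,0,0],
    [0,0,15,0,0],
    [0,0,7,0,0],
    [0,0,3,0,0],
    [0,0,0,0,0],
  ],
  force=100,
)

```text
time: 4.45
tcp_pos: [543.8, -146.9, 20.6]
eef_rot: [3.141, -0.001, -0.306]
wrist_force: [-0.7, -0.1, -0.2]
width: 85.4
```

>>> arm_command(
  commands=[
    [0,0,0,0,1],
    [0,0,0,0,1],
    [0,0,0,0,1],
    [0,0,0,0,1],
    [0,0,0,0,1],
    [0,0,0,0,1],
    [0,0,0,0,1],
    [0,0,0,0,1],
  ],
  force=100,
)

```text
time: 5.25
tcp_pos: [543.9, -146.4, 20.6]
eef_rot: [3.142, -0.001, -0.305]
wrist_force: [-0.9, 0.7, 5.6]
width: 14.9
```

>>> arm_command(
  commands=[
    [0,0,-10,0,1],
    [0,0,-25,0,1],
    [0,0,-40,0,1],
    [0,0,-45,0,1],
    [0,0,-45,0,1],
    [0,0,-40,0,1],
    [0,0,-20,0,1],
    [0,0,-10,0,1],
    [0,0,0,0,1],
    [0,0,0,0,1],
    [0,0,0,0,1],
  ],
  force=100,
)

```text
time: 6.35
tcp_pos: [543.3, -146.2, 253.6]
eef_rot: [-3.141, 0.003, -0.305]
wrist_force: [0.4, -0.3, -4.0]
width: 15.2
```

```bash
python3 - <<'E'
from h import *
s=bot.observe();i=bot.camera_info('wrist')
for n in('wrist','top','scene'): cv2.imwrite(f'pics/l_{n}.png',bot.read_camera(n))
print({k:np.round(v,3) for k,v in s.items()})
st=cv2.imread('pics/l_scene.png');cv2.imwrite('pics/l_sc.png',cv2.resize(st[100:300,180:400],None,fx=3,fy=3))
E
```

```text
{'time': np.float64(6.35), 'q': array([-0.473,  0.377,  1.169, -0.   ,  1.599,  1.403]), 'joint_vel': array([ 0.001, -0.001, -0.006, -0.001, -0.   ,  0.002]), 'joint_torque': array([ 3.4000e-02, -4.7515e+01, -2.5219e+01,  4.0000e-03,  6.0000e-03,
        0.0000e+00]), 'tcp_pos': array([ 543.281, -146.203,  253.568]), 'eef_rot': array([-3.141e+00,  3.000e-03, -3.050e-01]), 'wrist_force': array([ 0.437, -0.338, -3.953]), 'moment': array([-0.006, -0.015, -0.006]), 'width': np.float64(15.166)}
```

View pics/l_wrist.png

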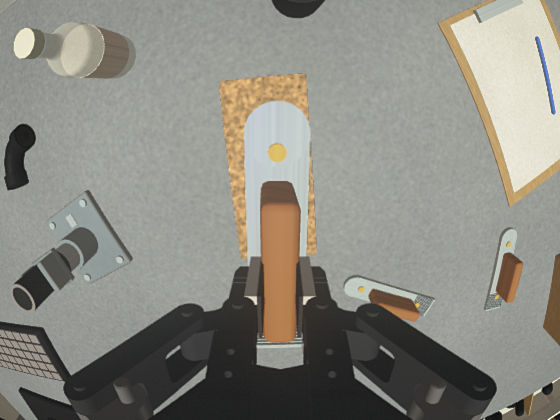

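View pics/l_sc.png

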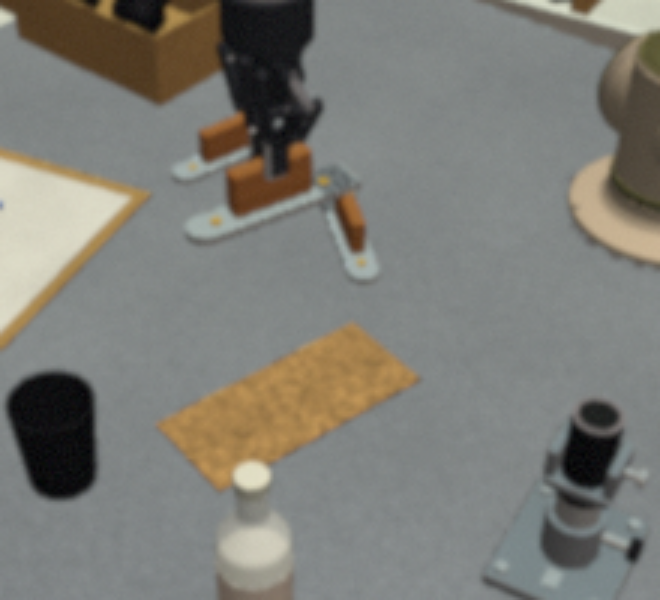

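The file is held level (wrist: toe (277,101), rib front (280,183)) and the mat is empty. I'll check for tilt or slip in the hand and get the pipe rim from the wrist view at about (31,292).

```bash
python3 - <<'E'
from h import *
s=bot.observe();i=bot.camera_info('wrist');t=bot.camera_info('top');sc=bot.camera_info('scene')
p=s['tcp_pos'];y=s['eef_rot'][2];ax=np.array([np.cos(y),np.sin(y),0]);ly=np.array([-np.sin(y),np.cos(y),0])
def exp(dx,dy,dz): return proj(i,p+ax*dx+ly*dy+np.array([0,0,dz-16.6]),True)
print('toe exp',exp(83,0,8),'heel',exp(-85,18,8),exp(-85,-18,8),'ribfront',exp(40,9,52),exp(40,-9,52),'ribback',exp(-40,9,52),exp(-40,-9,52))
rs=[ray(i,(31,292),True),ray(t,(165,197)),ray(sc,(379.4,239.2))]
print(tri(rs),tri(rs[1:]),tri(rs[::2]))
c,sn=np.cos(.186),np.sin(.186)
st=np.array([525-36*c,180-36*sn,p[2]]);print(st,rel(st,.186,p))
im=cv2.imread('pics/l_wrist.png');cv2.imwrite('pics/lwc.png',cv2.resize(im[220:320,0:140],None,fx=5,fy=5))
E
```

```text
toe exp [280.64672194 100.28075711] heel [255.44692909 347.82966678] [305.02708636 347.84275033] ribfront [259.56224991 204.64169921] [301.99538604 204.67171659] ribback [263.7369285  345.24414691] [297.16490708 345.2472505 ]
(array([523.26557207, 181.2259645 , 169.03767237]), [np.float64(4.924739734943052), np.float64(3.2431367390492603), np.float64(4.629106034447909)]) (array([524.36781184, 182.50225475, 176.69186487]), [np.float64(0.22682192509013274), np.float64(0.2268219250901641)]) (array([521.73055315, 179.41328882, 168.06923562]), [np.float64(4.331616475401322), np.float64(4.331616475401299)])
[489.62093474 173.3425424  254.30600633] [   6.1166088  -324.12200064   -0.        ]
```

View pics/lwc.png

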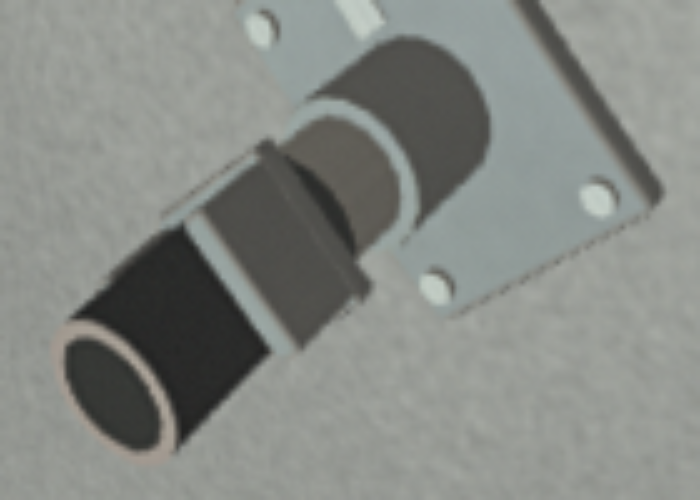

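The enlarged rim is centred at (23,298), so the earlier wrist pixel was off. The file in hand matches expectation (toe predicted (281,100), seen (277,101)), so it is level and unslipped. Moving over the start point, 36 mm behind the axis.

>>> arm_command(
  commands=[
    [0,0,0,-0.123,1],
    [0,0,0,-0.123,1],
    [0,0,0,-0.123,1],
    [0,0,0,-0.122,1],
    [0.6,-20,0,0,1],
    [0.6,-30,0,0,1],
    [0.6,-32,0,0,1],
    [0.6,-35,0,0,1],
    [0.6,-35,0,0,1],
    [0.6,-35,0,0,1],
    [0.6,-35,0,0,1],
    [0.6,-35,0,0,1],
    [0.6,-32,0,0,1],
    [0.6,-25,0,0,1],
    [0,-10,0,0,1],
    [0,0,0,0,1],
    [0,0,0,0,1],
  ],
)

```text
time: 8.2
tcp_pos: [489.8, 172.6, 255.1]
eef_rot: [3.141, 0.0, 0.185]
wrist_force: [-0.1, -1.1, -2.4]
width: 15.0
```

```bash
python3 - <<'E'
from h import *
s=bot.observe();i=bot.camera_info('wrist');t=bot.camera_info('top');sc=bot.camera_info('scene')
print({k:np.round(s[k],3) for k in('time','tcp_pos','eef_rot','wrist_force','moment','width')})
cv2.imwrite('pics/s1.png',bot.read_camera('wrist'));a=bot.read_camera('scene')
cv2.imwrite('pics/s1s.png',cv2.resize(a[150:310,300:460],None,fx=4,fy=4))
print(tri([ray(t,(165,197)),ray(sc,(379.4,239.2))]))
e=np.array([525,180,0]);d=e-s['tcp_pos'];y=s['eef_rot'][2];print(d[0]*np.cos(y)+d[1]*np.sin(y),-d[0]*np.sin(y)+d[1]*np.cos(y))
E
```

```text
{'time': np.float64(8.2), 'tcp_pos': array([489.756, 172.643, 255.114]), 'eef_rot': array([3.141, 0.   , 0.185]), 'wrist_force': array([-0.112, -1.082, -2.435]), 'moment': array([-0.018,  0.024,  0.022]), 'width': np.float64(14.987)}
(array([524.36781184, 182.50225475, 176.69186487]), [np.float64(0.22682192509013274), np.float64(0.2268219250901641)])
35.995462316391475 0.7477108316573133
```

View pics/s1.png

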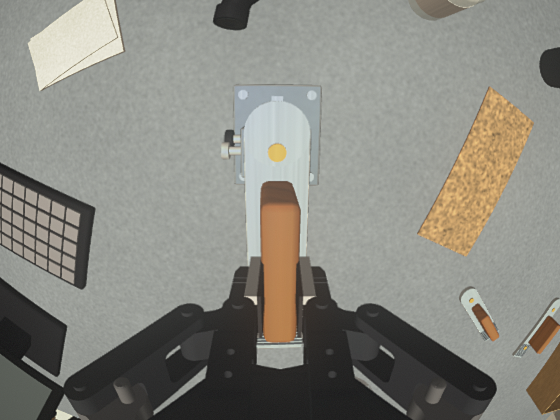

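View pics/s1s.png

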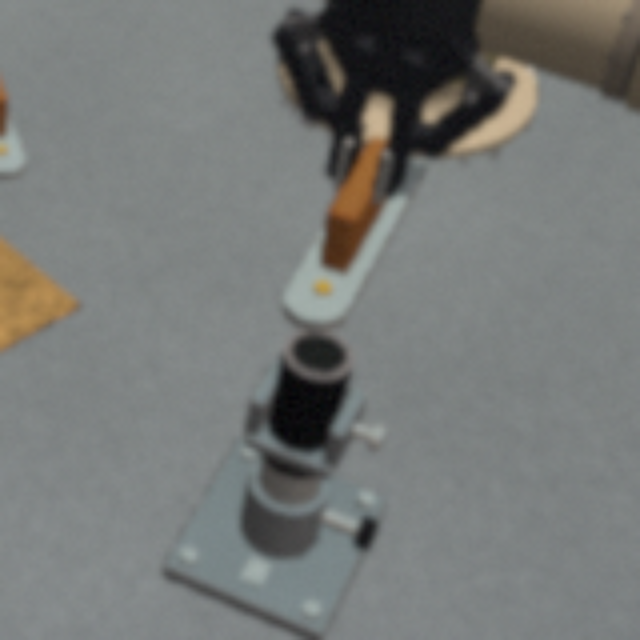

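The sole is centred over the stand plate, lying along it with the toe towards the tab, above the rim. The rim estimate is about 177. I'll descend to underside 188, then feel for it.

>>> arm_command(
  commands=[
    [0,0,12,0,1],
    [0,0,15,0,1],
    [0,0,13,0,1],
    [0,0,7,0,1],
    [0,0,3,0,1],
    [0,0,0,0,1],
  ],
)

```text
time: 8.9
tcp_pos: [490.0, 172.8, 205.3]
eef_rot: [3.142, -0.0, 0.185]
wrist_force: [0.2, 0.7, -2.2]
width: 14.8
```

>>> arm_command(
  commands=[
    [0,0,2,0,1],
    [0,0,2,0,1],
    [0,0,0,0,1],
  ],
)

```text
time: 9.2
tcp_pos: [489.7, 173.1, 201.2]
eef_rot: [3.142, 0.0, 0.186]
wrist_force: [0.9, 0.5, -2.2]
width: 15.3
```

>>> arm_command(
  commands=[
    [0,0,1.5,0,1],
    [0,0,1.5,0,1],
    [0,0,0,0,1],
  ],
)

```text
time: 9.5
tcp_pos: [489.7, 173.1, 198.0]
eef_rot: [-3.142, 0.0, 0.186]
wrist_force: [0.2, -0.1, -2.5]
width: 14.8
```

Underside is at about 181, with no contact yet.

>>> arm_command(
  commands=[
    [0,0,1,0,1],
    [0,0,1,0,1],
    [0,0,0,0,1],
  ],
)

```text
time: 9.8
tcp_pos: [489.9, 173.1, 196.4]
eef_rot: [3.141, -0.001, 0.186]
wrist_force: [-0.1, -0.6, -1.0]
width: 15.4
```

>>> arm_command(
  commands=[
    [0,0,1,0,1],
    [0,0,1,0,1],
    [0,0,0,0,1],
  ],
)

```text
time: 10.1
tcp_pos: [490.1, 173.1, 194.7]
eef_rot: [3.141, -0.001, 0.186]
wrist_force: [-0.6, -0.7, 4.6]
width: 14.9
```

Contact near TCP z ≈ 196.2, and it now presses about 7 N net. Adding 1 mm, then stroking in pieces while watching the force.

>>> arm_command(
  commands=[
    [0,0,1,0,1],
    [2,0,0,0,1],
    [4,0,0,0,1],
    [5,0,0,0,1],
    [5,0,0,0,1],
  ],
)

```text
time: 10.6
tcp_pos: [504.9, 175.9, 193.8]
eef_rot: [3.141, 0.001, 0.186]
wrist_force: [-5.6, -1.9, 9.6]
width: 15.1
```

```bash
python3 - <<'E'
from h import *
s=bot.observe();print({k:np.round(s[k],3) for k in('time','tcp_pos','eef_rot','wrist_force','moment','width')})
E
```

```text
{'time': np.float64(10.6), 'tcp_pos': array([504.857, 175.93 , 193.844]), 'eef_rot': array([3.141e+00, 1.000e-03, 1.860e-01]), 'wrist_force': array([-5.646, -1.926,  9.592]), 'moment': array([-0.461,  1.019, -0.069]), 'width': np.float64(15.119)}
```

>>> arm_command(
  commands=[
    [5,0,0,0,1],
    [5,0,0,0,1],
    [5,0,0,0,1],
    [5,0,0,0,1],
  ],
)

```text
time: 11.0
tcp_pos: [524.4, 179.7, 193.8]
eef_rot: [3.141, 0.002, 0.186]
wrist_force: [-5.8, -2.0, 8.8]
width: 15.1
```

>>> arm_command(
  commands=[
    [5,0,0,0,1],
    [5,0,0,0,1],
    [5,0,0,0,1],
    [5,0,0,0,1],
  ],
)

```text
time: 11.4
tcp_pos: [544.0, 183.4, 193.7]
eef_rot: [3.141, 0.002, 0.186]
wrist_force: [-4.8, -1.1, 7.2]
width: 15.1
```

>>> arm_command(
  commands=[
    [5,0,0,0,1],
    [5,0,0,0,1],
    [5,0,0,0,1],
    [3,0,0,0,1],
  ],
)

```text
time: 11.8
tcp_pos: [561.8, 186.7, 193.5]
eef_rot: [3.142, 0.002, 0.186]
wrist_force: [-4.8, -0.6, 6.7]
width: 15.4
```

The first stroke held about 9.5–12 N net throughout, ending 37 mm past the axis. Lift clear, return high, and come down just above the rim.

>>> arm_command(
  commands=[
    [0,0,-8,0,1],
    [0,0,-12,0,1],
    [0,0,-10,0,1],
    [0,0,0,0,1],
    [-12,0,0,0,1],
    [-20,0,0,0,1],
    [-20,0,0,0,1],
    [-15,0,0,0,1],
    [-7,0,0,0,1],
    [0,0,0,0,1],
    [0,0,10,0,1],
    [0,0,10,0,1],
    [0,0,4,0,1],
    [0,0,0,0,1],
    [0,0,0,0,1],
  ],
)

```text
time: 13.3
tcp_pos: [490.0, 173.2, 199.1]
eef_rot: [-3.142, 0.0, 0.186]
wrist_force: [-0.2, -0.2, -1.6]
width: 14.6
```

```bash
python3 - <<'E'
from h import *
s=bot.observe();print({k:np.round(s[k],3) for k in('time','tcp_pos','eef_rot','wrist_force','moment','width')})
i=bot.camera_info('wrist')
cv2.imwrite('pics/s2.png',bot.read_camera('wrist'))
a=bot.read_camera('scene');cv2.imwrite('pics/s2s.png',cv2.resize(a[150:310,300:460],None,fx=4,fy=4))
E
```

```text
{'time': np.float64(13.3), 'tcp_pos': array([490.   , 173.154, 199.112]), 'eef_rot': array([-3.142,  0.   ,  0.186]), 'wrist_force': array([-0.189, -0.18 , -1.592]), 'moment': array([-0.002,  0.016, -0.017]), 'width': np.float64(14.643)}
```

View pics/s2.png

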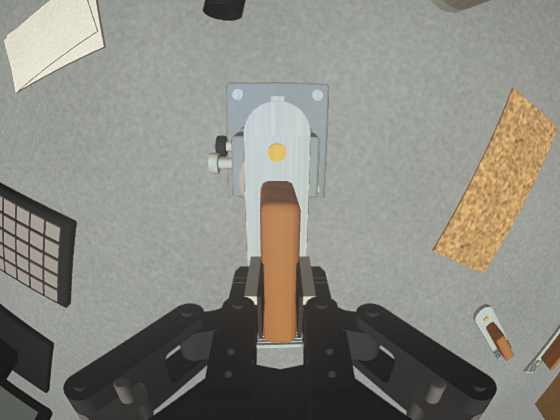

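View pics/s2s.png

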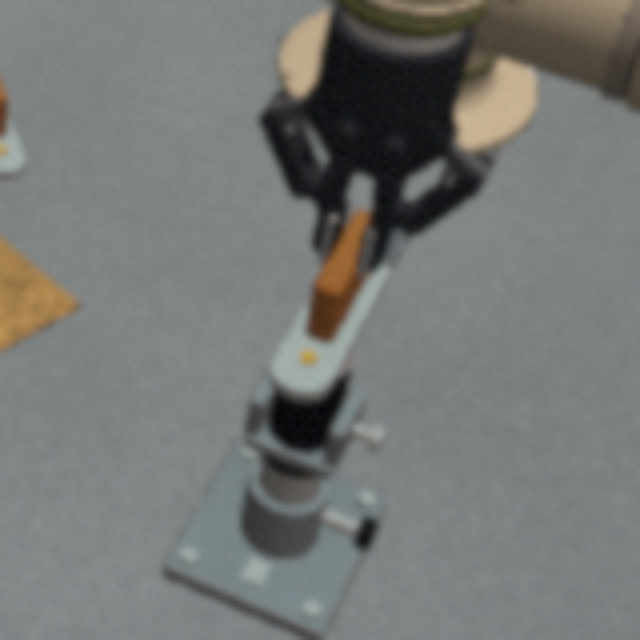

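The file is unshifted in the hand (toe row 101, same as before) and just above the rim. Stroke 2:

>>> arm_command(
  commands=[
    [0,0,2,0,1],
    [0,0,2,0,1],
    [0,0,1.2,0,1],
    [0,0,0.7,0,1],
    [0,0,0,0,1],
  ],
)

```text
time: 13.9
tcp_pos: [490.4, 173.1, 194.2]
eef_rot: [3.141, -0.002, 0.186]
wrist_force: [-0.3, -0.9, 5.6]
width: 15.3
```

>>> arm_command(
  commands=[
    [2,0,0,0,1],
    [4,0,0,0,1],
    [5,0,0,0,1],
    [5,0,0,0,1],
    [5,0,0,0,1],
    [5,0,0,0,1],
    [5,0,0,0,1],
    [5,0,0,0,1],
  ],
)

```text
time: 14.7
tcp_pos: [524.6, 179.7, 194.2]
eef_rot: [3.141, 0.001, 0.186]
wrist_force: [-5.5, -2.2, 7.2]
width: 15.2
```

>>> arm_command(
  commands=[
    [5,0,0,0,1],
    [5,0,0,0,1],
    [5,0,0,0,1],
    [5,0,0,0,1],
    [5,0,0,0,1],
    [5,0,0,0,1],
    [5,0,0,0,1],
    [3,0,0,0,1],
  ],
)

```text
time: 15.5
tcp_pos: [562.0, 186.7, 193.8]
eef_rot: [3.141, 0.001, 0.186]
wrist_force: [-4.6, -0.7, 5.1]
width: 15.2
```

>>> arm_command(
  commands=[
    [0,0,-8,0,1],
    [0,0,-12,0,1],
    [0,0,-10,0,1],
    [0,0,0,0,1],
    [-12,0,0,0,1],
    [-20,0,0,0,1],
    [-20,0,0,0,1],
    [-15,0,0,0,1],
    [-7,0,0,0,1],
    [0,0,0,0,1],
    [0,0,10,0,1],
    [0,0,10,0,1],
    [0,0,4,0,1],
    [0,0,0,0,1],
    [0,0,0,0,1],
  ],
)

```text
time: 17.0
tcp_pos: [490.0, 173.2, 199.2]
eef_rot: [-3.142, 0.0, 0.186]
wrist_force: [-0.2, -0.1, -2.4]
width: 15.3
```

Stroke 2 held about 8–10 N. Stroke 3, the same, with a touch more depth:

>>> arm_command(
  commands=[
    [0,0,2,0,1],
    [0,0,2,0,1],
    [0,0,1.2,0,1],
    [0,0,1.0,0,1],
    [0,0,0,0,1],
  ],
)

```text
time: 17.5
tcp_pos: [490.4, 173.1, 194.1]
eef_rot: [3.141, -0.003, 0.186]
wrist_force: [-0.7, -0.6, 5.3]
width: 15.0
```

>>> arm_command(
  commands=[
    [2,0,0,0,1],
    [4,0,0,0,1],
    [5,0,0,0,1],
    [5,0,0,0,1],
    [5,0,0,0,1],
    [5,0,0,0,1],
    [5,0,0,0,1],
    [5,0,0,0,1],
  ],
)

```text
time: 18.3
tcp_pos: [524.6, 179.7, 194.0]
eef_rot: [3.141, 0.001, 0.186]
wrist_force: [-4.9, -0.7, 7.6]
width: 15.4
```

>>> arm_command(
  commands=[
    [5,0,0,0,1],
    [5,0,0,0,1],
    [5,0,0,0,1],
    [5,0,0,0,1],
    [5,0,0,0,1],
    [5,0,0,0,1],
    [5,0,0,0,1],
    [3,0,0,0,1],
  ],
)

```text
time: 19.1
tcp_pos: [562.0, 186.7, 193.7]
eef_rot: [3.141, 0.001, 0.186]
wrist_force: [-5.1, -1.1, 5.5]
width: 15.1
```

>>> arm_command(
  commands=[
    [0,0,-8,0,1],
    [0,0,-15,0,1],
    [0,0,-20,0,1],
    [0,0,-15,0,1],
    [0,0,0,0,1],
    [0,0,0,0,1],
    [0,0,0,0,1],
  ],
)

```text
time: 19.8
tcp_pos: [562.1, 186.8, 249.9]
eef_rot: [-3.141, 0.002, 0.186]
wrist_force: [-0.4, 1.4, -2.4]
width: 14.9
```

```bash
python3 - <<'E'
from h import *
s=bot.observe();print({k:np.round(s[k],3) for k in('time','tcp_pos','eef_rot','wrist_force','moment','width')})
cv2.imwrite('pics/s3.png',bot.read_camera('wrist'))
# place: mat centre (534,-132), yaw -.22 ; grip = sole centre +1
y=-.22;p=np.array([534.5+np.cos(y),-132+np.sin(y),s['tcp_pos'][2]]);print(p,rel(p,y,s['tcp_pos']),s['eef_rot'][2]-y)
E
```

```text
{'time': np.float64(19.8), 'tcp_pos': array([562.084, 186.773, 249.92 ]), 'eef_rot': array([-3.141e+00,  2.000e-03,  1.860e-01]), 'wrist_force': array([-0.41 ,  1.393, -2.432]), 'moment': array([-0.005, -0.018, -0.01 ]), 'width': np.float64(14.918)}
[ 535.47589745 -132.21822962  249.92035583] [ 43.64639695 317.1094229   -0.        ] 0.40584679800487766
```

View pics/s3.png

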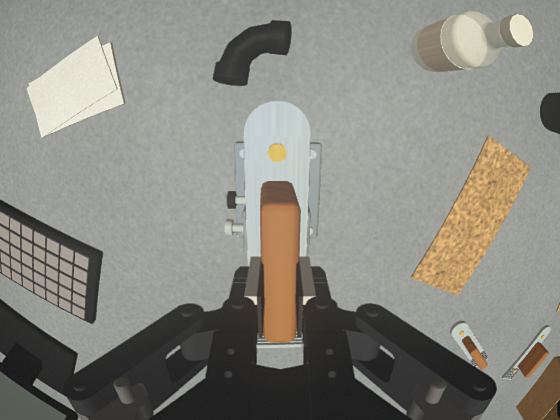

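All three strokes are done with steady force. The file is clear and unshifted in the hand. Carrying it back over the mat centre.

>>> arm_command(
  commands=[
    [0,0,0,0.136,1],
    [0,0,0,0.135,1],
    [0,0,0,0.135,1],
    [4.3,20,0,0,1],
    [4.3,30,0,0,1],
    [4.3,34,0,0,1],
    [4.3,34,0,0,1],
    [4.3,34,0,0,1],
    [4.3,34,0,0,1],
    [4.3,34,0,0,1],
    [4.3,34,0,0,1],
    [4.3,33,0,0,1],
    [4.3,20,0,0,1],
    [0.6,10,0,0,1],
    [0,0,0,0,1],
    [0,0,0,0,1],
  ],
)

```text
time: 21.45
tcp_pos: [535.8, -131.2, 250.9]
eef_rot: [-3.141, 0.001, -0.22]
wrist_force: [-0.0, 0.2, -2.5]
width: 15.1
```

>>> arm_command(
  commands=[
    [0,0,20,0,1],
    [0,0,40,0,1],
    [0,0,45,0,1],
    [0,0,45,0,1],
    [0,0,30,0,1],
    [0,0,15,0,1],
    [0,0,0,0,1],
    [0,0,0,0,1],
  ],
)

```text
time: 22.25
tcp_pos: [536.4, -131.4, 56.8]
eef_rot: [3.142, -0.001, -0.219]
wrist_force: [-0.3, -0.0, -2.4]
width: 14.9
```

```bash
python3 - <<'E'
from h import *
s=bot.observe();print({k:np.round(s[k],3) for k in('time','tcp_pos','eef_rot','wrist_force','moment','width')})
cv2.imwrite('pics/p1.png',bot.read_camera('wrist'))
E
```

```text
{'time': np.float64(22.25), 'tcp_pos': array([ 536.358, -131.397,   56.847]), 'eef_rot': array([ 3.142e+00, -1.000e-03, -2.190e-01]), 'wrist_force': array([-0.285, -0.013, -2.433]), 'moment': array([ 0.01 , -0.066, -0.011]), 'width': np.float64(14.866)}
```

View pics/p1.png

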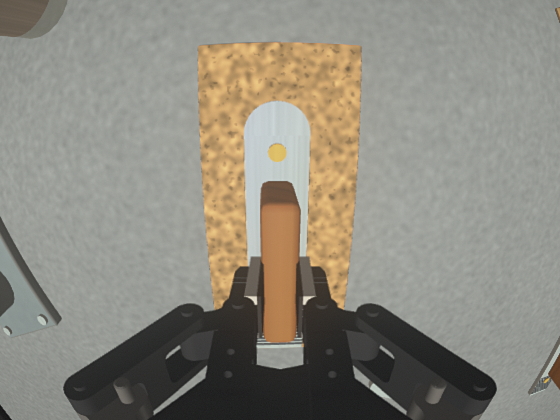

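The file is centred over the cork (edges at columns 200 and 360, file 245–310). Lowering to light contact.

>>> arm_command(
  commands=[
    [0,0,12,0,1],
    [0,0,12,0,1],
    [0,0,6,0,1],
    [0,0,3,0,1],
    [0,0,1.5,0,1],
    [0,0,0.8,0,1],
    [0,0,0,0,1],
  ],
)

```text
time: 23.0
tcp_pos: [535.9, -132.1, 21.0]
eef_rot: [3.142, -0.0, -0.22]
wrist_force: [0.5, -0.1, -2.3]
width: 14.8
```

>>> arm_command(
  commands=[
    [0,0,0.6,0,1],
    [0,0,0,0,1],
  ],
)

```text
time: 23.2
tcp_pos: [536.0, -132.1, 20.6]
eef_rot: [3.141, -0.001, -0.22]
wrist_force: [-1.5, 0.5, 0.4]
width: 15.3
```

Contact with the mat (about 3 N net). Opening, then rising.

>>> arm_command(
  commands=[
    [0,0,0,0,0],
    [0,0,0,0,0],
    [0,0,0,0,0],
    [0,0,0,0,0],
    [0,0,0,0,0],
    [0,0,0,0,0],
    [0,0,0,0,0],
    [0,0,0,0,0],
  ],
)

```text
time: 24.0
tcp_pos: [535.8, -132.1, 20.2]
eef_rot: [-3.142, -0.0, -0.22]
wrist_force: [0.2, -0.7, -0.2]
width: 85.6
```

>>> arm_command(
  commands=[
    [0,0,-10,0,0],
    [0,0,-25,0,0],
    [0,0,-40,0,0],
    [0,0,-45,0,0],
    [0,0,-35,0,0],
    [0,0,-15,0,0],
    [0,0,0,0,0],
    [0,0,0,0,0],
  ],
)

```text
time: 24.8
tcp_pos: [535.4, -131.9, 189.8]
eef_rot: [-3.141, 0.001, -0.22]
wrist_force: [0.2, 0.6, 0.6]
width: 85.4
```

```bash
python3 - <<'E'
from h import *
s=bot.observe();print({k:np.round(s[k],3) for k in('time','tcp_pos','wrist_force','width')})
cv2.imwrite('pics/f_w.png',bot.read_camera('wrist'))
cv2.imwrite('pics/f_s.png',bot.read_camera('scene'))
E
```

```text
{'time': np.float64(24.8), 'tcp_pos': array([ 535.415, -131.9  ,  189.827]), 'wrist_force': array([0.171, 0.57 , 0.557]), 'width': np.float64(85.408)}
```

View pics/f_w.png

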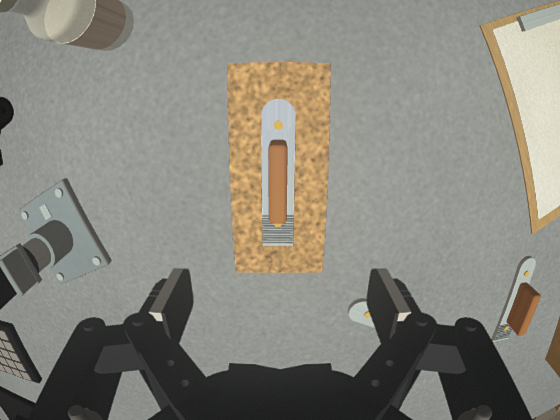

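View pics/f_s.png

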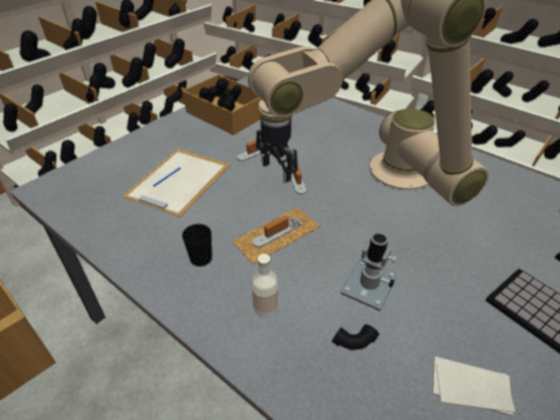

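The file lies centred and lengthwise on the cork (toe (278,98), heel (278,246), mat rows 63–272). The bottle, pot, elbow and stand look unmoved. Handing in.

```bash
python3 -c "
from bench import bot
print(bot.sign_off())"
```

```text
the job is handed in; nothing more can be done
None
```

I took the leftmost file from the cork mat and made three forward strokes over the pipe, toe leading. Then I laid the file back on its mat, let go, and handed the job in at about 25 s.

- **Strokes:** each ran from 36 mm behind the pipe's axis to about 37 mm past it. The rim was felt at about 179–180 mm above the counter. The sampled force was about 7–12 N net, and the file was lifted clear (about 30 mm) before each return. The force was not perfectly even: stroke 1 fell from 12 to 9 N.
- **Last checks:** the wrist picture shows the file centred, lengthwise and wholly on the cork, with the jaws open and clear. In the scene view the bottle, pot, elbow and stand look unmoved.
- **Disagreements:**
  - The finger opening on the 18 mm rib read about 15 mm throughout, but nothing slipped.
  - The cameras put the rim at 169–177 mm, and the 169 came from a wrist pixel that I then found to be off. I used the felt height.
  - The network's two-view toe height was wrong, so I measured the file from the pictures instead.
- **Not checked:** I could not read the pipe's sideways give. It is only inferred from about 5–6 N of friction.

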